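# Find the loaded roll case by heft and weigh it in under the lamp

## Robot

A 6-joint arm with a two-finger parallel gripper is mounted at the origin on the work surface. World frame = base frame: x ahead of the robot, y to its left, z up, the work surface at z = 0. Lengths are in m, angles in rad, forces in N, time in s.
With the tool pointing down it reaches from about 0.275 to 0.85 m from the base axis. Payload 5.2 kg.
Tool frame: the origin (TCP) lies where the fingers leave the gripper's body, on its centre line; the fingertips stand 73 mm ahead of it and the grasp point (between the pads) lies 54 mm ahead of it (tip_reach is the distance from the TCP to the fingertips, in m); z points along the fingers, y is the line along which they close (so a half turn about z gives the same grasp; the last joint's range is limited). The gripper opens to 85 mm and grips with 20 to 120 N. Pads are 22 mm wide; open, the fingers measure 114 mm over their backs; the gripper's body (76 mm by 85 mm) begins 54 mm behind the grasp point. The pads swing forward as they close: fully open they stand 13 mm farther back than shut.
Start: joints at [-1.479, 0.259, 1.535, -0, 1.348, -0.203], TCP at [0.16, -0.526, 0.304] pointing down, gripper open.
Joint ranges: [-3.14, 3.14], [-0.91, 2.08], [0.19, 2.58], [-1.22, 4.36], [0.22, 2.71], [-3.12, 3.12]. Speed limits (rad/s): [2.57, 2.57, 3.14, 3.14, 3.14, 3.14].

## Interface

Orientations are given as a rotation vector (axis times angle).
In Python, from station import get_obs, get_image, job_done, masks_of, tip_reach gives the robot as it stands. The module is installed in compiled form; this text tells all that it offers.
- The arm moves only by the shell command python3 -m inch 'ROWS' [FORCE]. ROWS is JSON, a list that holds one entry, the list of rows, each a list of 7 numbers: the finger opening in m, from 0 to 0.0854, then the shift along the tool's x, y, z in m, then the turn, a rotation vector about the tool's x, y, z in rad. In form: [[[jaw, x, y, z, rx, ry, rz], ...]]. A call has exactly 5 rows; each row shifts and turns the commanded pose from where the row before left it, along the tool's axes as they then stand; what a row does not reach is not made up. A row lasts 1/10 s, in which the tool goes at most 50 mm and 8.59 degrees, less where a joint would pass 70% of its speed; a pose out of reach is approached as far as the arm can. A call with a gripper value outside its range is refused whole. The fingers move at their own pace and stop on an object; FORCE is the grip in N (left out, the last holds). Time passes only in rows, so rows that do not move let the fingers close, or fill a call up. It gives the time, the measured TCP pose, the force, the opening and the grip force at its end, in the units of the state.
- get_obs(): the state, without advancing time (a new reading comes with each control period).
- get_image(name): name is "side" or "top" or "wrist"; returns a dict with "img" (400x640x3 uint8, blue, green, red), "range_z" (400x640 float32, m along the optical axis (not along the pixel's ray), 0 where there is no reading), "camera_matrix" (3x3 intrinsics, pixels), "cam_to_world" (4x4, takes a point from camera to world coordinates). Camera axes: x right, y up, looking along -z (the intrinsics and any distortion apply to the point x, -y, -z); pixel columns grow to the right and rows downward; lengths in m; the calibration is good to about 2 mm. A picture is of the moment at which its call begins.
- job_done(): hands the job in; it is judged then, once.
Trained networks look in a picture, given as the dict that the camera call returned (one of the last four; its "shot" number tells which), for a name from the list of things; names that differ only in an ending like _2 or _b are one class to them, and where a whole thing is asked for, a point or a joint stands for the part that bears it (a point fixed in the world has none). Each returns a list of dicts, best first, with "confidence" (0 to 1); they miss things now and then, are a little off and sometimes report something else, mostly with a low value. They report only what shows in the picture. A call takes as long as a camera call.
- masks_of(picture, target): "pixels" (400x640 bool, what is visible of it) and "xy" ([column, row] in pixels, amid what is visible of it).
The state is a dict: "time_s": time; "q": joint angles; "qvel": joint speeds; "joint_efforts": joint torques, N m; "ee_pos": TCP position; "tcp_rot": TCP orientation; "force": force on the tool from outside, world axes, zero at the start; "moment": the same for the moment, N m; "opening": finger opening in m; "gripper_force": force on a finger pad.
Only numpy, scipy, OpenCV 4.12 (cv2) and the standard library are available. Lean on these libraries where they do the work, as an engineer would, in place of code of your own. Each camera call takes 0.05 s, during which the arm holds its last target. There are 200 camera calls.

## Task

One of the three square cases in the wooden storage block still has its steel roll inside; the other two are empty and look just the same. Find the heavy one by its heft, lift it straight up out of its well and stand it upright, gently, in the middle of the scale's pan; then swing the lamp arm round until its head is centred over that case, and let go. Keep the cases upright, leave the two empty ones fully home in wells of the block, and do not disturb the other things on the bench.

Things in the scene. Friction and masses are not known exactly. Their poses are not given: they have to be found in the camera images.
- block: wooden storage block fixed to the bench, 150 mm (its x) x 250 mm (its y) x 148 mm high; origin at the centre of its underside. Three square wells, 47 mm wide, in a row along its y at -75, 0 and +75 mm, floors 12 mm above the bench. Upright fingers closing along the block's x fit beside a case, in the channels described at well_2
- well_2 (a point): centre of the middle well's floor. Over each well a finger channel, 47 mm wide (block y) and 124 mm long (block x: 40 mm free on each side of the case), open at the top, its floor 90 mm above the bench. Case tops lie 6 mm below the block's top; a case is taken by its two sides facing the block's +x and -x, in its top 45 mm
- case_a_mid (a point): one of three identical closed square aluminium cases, 44 x 44 mm, 130 mm tall, each standing in a well of the block; this point is its centre, 65 mm above its underside, z along its height. It weighs 0.6 to 0.9 kg with the roll, 0.2 to 0.3 kg empty; nothing outside, nor its letter, tells which is loaded: any may be
- case_b_mid (a point): one of three identical closed square aluminium cases, 44 x 44 mm, 130 mm tall, each standing in a well of the block; this point is its centre, 65 mm above its underside, z along its height. It weighs 0.6 to 0.9 kg with the roll, 0.2 to 0.3 kg empty; nothing outside, nor its letter, tells which is loaded: any may be
- case_c_mid (a point): one of three identical closed square aluminium cases, 44 x 44 mm, 130 mm tall, each standing in a well of the block; this point is its centre, 65 mm above its underside, z along its height. It weighs 0.6 to 0.9 kg with the roll, 0.2 to 0.3 kg empty; nothing outside, nor its letter, tells which is loaded: any may be
- station: weighing station fixed to the bench: grey spring scale, 130 x 130 mm, with a lamp post 150 mm behind it; origin on the bench under the pan's centre, the lamp post at its +x. The base plate reaches from x = -75 to +175 mm and y = -70 to +70 mm. It carries the pan and the lamp
- pan: the scale's round steel pan, 120 mm across; origin at the centre of its upper face, 71 mm above the bench while unloaded. It sinks straight down on a spring of 600 N/m, at most 14 mm: about 4 mm under an empty case, 10 to 14 mm under the loaded one
- lamp (a joint): angle of the lamp arm about its upright post, rad: 0 when it points along the station's -x, the lamp head above the pan's centre; growing turns it clockwise seen from above, taking the head towards the station's +y side. Friction-held: it stays where left; moving it takes about 1.5 N at the grip
- lamp_grip (a point): upright black knob on the centre of the lamp head's top, 24 mm thick, 42 mm tall, gripped from above; this point is on its axis, 267 mm above the bench, 22 mm above the head and 20 mm below the knob's top, 150 mm from the pivot. The flat head, 80 mm across, has its underside at 225 mm, so it passes over a case standing on the pan
- lamp_pivot (a point): the lamp arm's upright hinge axis at the top of the post, 227 mm above the bench, fixed
- spray_1: bystander: white spray bottle 208 mm tall, origin at its underside
- spray_2: bystander: clear spray bottle 208 mm tall, origin at its underside
- tape_wide: bystander: roll of tape 100 mm across, 48 mm high, lying flat, origin at its underside
- tape_thin: bystander: roll of tape 90 mm across, 24 mm high, lying flat, origin at its underside
- brush: bystander: flat brush lying on the bench
- ink_tin: bystander: tin 84 mm across, 110 mm tall, origin at its underside
- wrench: bystander: wrench lying on the bench

How it is judged:
By the outcome, as a careful person would: the job done as asked, in the order asked, and still so for the second after the job is handed in, with the robot touching nothing.
It also fails if it takes over 72 s, if anything falls off the work surface, if the arm or the gripper's body presses on something with over 40 N, if the wrist force passes 120 N, or if a joint passes its speed limit or range.

## Working session

There is one attempt and no reset: what is moved stays moved. The work goes in short steps, Python scripts to look and compute and a shell command to move; the robot and the scene stay as the last step left them, time stands still between calls to the robot, and variables do not carry over. Pictures are saved under pics/ and viewed, at most 10 in all, crops included, and the job is handed in when it is done.

```bash
mkdir -p pics; cat > h.py <<'E'
import numpy as np, cv2
from scipy.spatial.transform import Rotation as R
from station import get_obs,get_image,masks_of,tip_reach
def cloud(p):
    z=p["range_z"];K=np.array(p["camera_matrix"]);T=np.array(p["cam_to_world"])
    v,u=np.mgrid[:400,:640]
    c=np.stack([(u-K[0,2])/K[0,0]*z,-(v-K[1,2])/K[1,1]*z,-z,np.ones_like(z)],-1)
    w=(c@T.T)[...,:3]; w[z<=0]=np.nan
    return w
E
python3 - <<'E'
from h import *
o=get_obs();print({k:np.round(v,3) for k,v in o.items()},tip_reach)
a=get_image("top");b=get_image("side")
cv2.imwrite("pics/top.png",a["img"]);cv2.imwrite("pics/side.png",b["img"])
for n,p in(("top",a),("side",b)):
    W=cloud(p)
    for t in["block","case_a_mid","station","pan","lamp","lamp_grip","spray_1","tape_wide","brush","ink_tin","wrench"]:
        for m in masks_of(p,t)[:3]:
            q=W[m["pixels"]];q=q[~np.isnan(q[:,0])]
            print(n,t,round(m["confidence"],2),np.round(m["xy"]),len(q),np.round(np.median(q,0),3) if len(q) else "", np.round(np.percentile(q,[2,98],axis=0),3).tolist() if len(q) else "")
E
```

```text
{'time_s': np.float64(0.0), 'q': array([-1.479,  0.259,  1.536,  0.   ,  1.348, -0.203]), 'qvel': array([0.001, 0.002, 0.   , 0.   , 0.001, 0.001]), 'joint_efforts': array([-1.0000e-03, -4.4603e+01, -2.9057e+01,  0.0000e+00,  1.2000e-02,
        0.0000e+00]), 'ee_pos': array([ 0.16 , -0.526,  0.303]), 'tcp_rot': array([-3.106, -0.461, -0.   ]), 'force': array([ 0.668,  0.119, -0.143]), 'moment': array([-0.008,  0.045,  0.025]), 'gripper_force': np.float64(0.0), 'opening': np.float64(0.085)} 0.0726
top block 0.88 [405. 203.] 4266 [ 0.53  -0.19   0.147] [[0.447, -0.307, 0.044], [0.616, -0.057, 0.153]]
top block 0.37 [339. 146.] 247 [0.72  0.036 0.023] [[0.673, -0.003, -0.0], [0.758, 0.077, 0.03]]
top block 0.26 [386. 126.] 699 [ 0.761 -0.114  0.125] [[0.73, -0.151, 0.019], [0.798, -0.089, 0.211]]
top case_a_mid 0.7 [434. 209.] 276 [ 0.519 -0.259  0.143] [[0.497, -0.281, 0.092], [0.543, -0.237, 0.147]]
top station 0.77 [289. 198.] 4516 [0.554 0.173 0.07 ] [[0.403, 0.091, 0.009], [0.636, 0.319, 0.268]]
top pan 0.61 [292. 227.] 1260 [0.47  0.164 0.072] [[0.416, 0.11, 0.046], [0.525, 0.22,
[... 2443 characters left out ...]
[280. 162.] 812 [ 0.765 -0.11   0.114] [[0.734, -0.137, 0.004], [0.803, -0.089, 0.211]]
side tape_wide 0.86 [412. 167.] 391 [ 0.328 -0.347  0.035] [[0.291, -0.407, 0.004], [0.36, -0.312, 0.054]]
side brush 0.87 [357. 310.] 609 [0.314 0.251 0.019] [[0.29, 0.131, 0.01], [0.346, 0.315, 0.025]]
side ink_tin 0.88 [234. 332.] 1083 [0.567 0.497 0.107] [[0.54, 0.454, 0.014], [0.614, 0.529, 0.114]]
side ink_tin 0.63 [299. 254.] 4019 [0.548 0.186 0.069] [[0.401, 0.093, 0.008], [0.628, 0.324, 0.272]]
side ink_tin 0.28 [363. 147.] 119 [ 0.514 -0.264  0.143] [[0.495, -0.283, 0.117], [0.54, -0.243, 0.147]]
side wrench 0.87 [305. 360.] 535 [0.373 0.45  0.007] [[0.306, 0.396, -0.002], [0.454, 0.495, 0.012]]
```

```bash
python3 - <<'E'
from h import *
a=get_image("top");b=get_image("side")
cv2.imwrite("pics/t2.png",cv2.resize(a["img"][80:330,150:520],None,fx=2,fy=2))
for p in (a,b):
    W=cloud(p)
    def sel(x0,x1,y0,y1,z0,z1):
        m=(W[...,0]>x0)&(W[...,0]<x1)&(W[...,1]>y0)&(W[...,1]<y1)&(W[...,2]>z0)&(W[...,2]<z1);return W[m]
    q=sel(.4,.67,-.35,-.02,.135,.16)
    r=cv2.minAreaRect((q[:,:2]*1000).astype(np.float32));print("block",r)
    h=np.histogram(q[:,2],bins=np.arange(.135,.16,.002));print(h[0])
    q=sel(.39,.55,.08,.25,.064,.08); (c,rr)=cv2.minEnclosingCircle((q[:,:2]*1000).astype(np.float32));print("pan",c,rr,np.median(q[:,2]))
    q=sel(.5,.72,.1,.36,.27,.30);print("knob",len(q),np.round(q.mean(0),4),np.ptp(q,axis=0))
    q=sel(.5,.72,.08,.36,.235,.256);r=cv2.minAreaRect((q[:,:2]*1000).astype(np.float32));print("head",len(q),r)
    q=sel(.38,.72,.05,.36,.002,.02);r=cv2.minAreaRect((q[:,:2]*1000).astype(np.float32));print("base",len(q),r)
E
```

```text
block ((536.0560302734375, -185.47378540039062), (250.76519775390625, 150.718994140625), 78.87372589111328)
[ 42  48 101 278 327 390 846 990 409  68   4   1]
pan (470.86676025390625, 164.42691040039062) 59.732505798339844 0.07234910757320301
knob 86 [0.5793 0.294  0.2862] [0.02289394 0.02270403 0.01901446]
head 949 ((586.9489135742188, 233.38864135742188), (79.00887298583984, 202.15724182128906), 6.514455318450928)
base 3693 ((550.2681274414062, 205.75445556640625), (308.072265625, 338.14361572265625), 89.9645004272461)
block ((535.2962036132812, -189.5745086669922), (260.56243896484375, 154.44448852539062), 78.72401428222656)
[ 69  68  93 145 212 278 384 441 226  58  10   0]
pan (470.0457763671875, 161.5172119140625) 61.79507064819336 0.0716750276624929
knob 83 [0.577 0.297 0.284] [0.02429866 0.02449384 0.02027416]
head 752 ((604.9735107421875, 238.8266143798828), (78.09233093261719, 202.7207794189453), 24.874242782592773)
base 2544 ((550.2537841796875, 205.1014404296875), (339.2356872558594, 309.7777404785156), 0.0799982026219368)
```

View pics/t2.png

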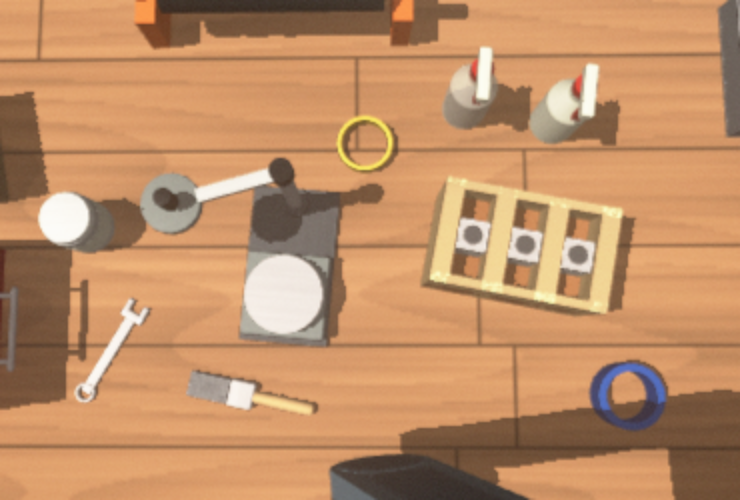

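View pics/side.png

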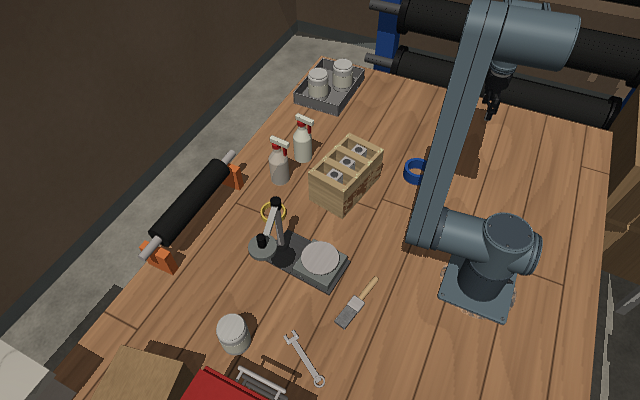

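```bash
cat >> h.py <<'E'
def go(target,yaw,n):
    """yaw: world angle (deg) of the tool's y, pointing down; gives one row to repeat n times"""
    o=get_obs();R0=R.from_rotvec(o["tcp_rot"]);M=R0.as_matrix()
    y=np.degrees(np.arctan2(M[1,1],M[0,1])); 
    c,s=np.cos(np.radians(yaw)),np.sin(np.radians(yaw))
    Rt=R.from_matrix(np.array([[-s,c,0],[c,s,0],[0,0,-1.]]))
    r=(R0.inv()*Rt).as_rotvec()/n; st=R.from_rotvec(r).as_matrix()
    S=np.zeros((3,3));P=np.eye(3)
    for _ in range(n): S+=P;P=P@st
    d=np.linalg.solve(S,M.T@(np.array(target)-o["ee_pos"]))
    print("yaw",round(y,2),"pos",np.round(o["ee_pos"],4),"row x%d"%n,np.round(d,4).tolist(),np.round(r,4).tolist(),"len",round(np.linalg.norm(d),4),"F",np.round(o["force"],2),"q",np.round(o["q"],2))
E
python3 -c "
from h import *
go([.5215,-.260,.30],-11.1,15)"
```

```text
yaw -73.11 pos [ 0.1598 -0.5263  0.3039] row x15 [0.031, 0.0052, 0.0003] [-0.0, -0.0, -0.0722] len 0.0314 F [0.65 0.84 0.76] q [-1.48  0.26  1.54  0.    1.35 -0.2 ]
```

```bash
r='[0.07,0.031,0.0052,0,0,0,-0.072]'
python3 -m inch '[[[0.07,0.031,0.005,0,0,0,-0.072],[0.07,0.031,0.005,0,0,0,-0.072],[0.07,0.031,0.005,0,0,0,-0.072],[0.07,0.031,0.005,0,0,0,-0.072],[0.07,0.031,0.005,0,0,0,-0.072]]]' 60
python3 -m inch '[[[0.07,0.031,0.005,0,0,0,-0.072],[0.07,0.031,0.005,0,0,0,-0.072],[0.07,0.031,0.005,0,0,0,-0.072],[0.07,0.031,0.005,0,0,0,-0.072],[0.07,0.031,0.005,0,0,0,-0.072]]]'
python3 -m inch '[[[0.07,0.031,0.005,0,0,0,-0.072],[0.07,0.031,0.005,0,0,0,-0.072],[0.07,0.031,0.005,0,0,0,-0.072],[0.07,0.031,0.005,0,0,0,-0.072],[0.07,0.031,0.005,0,0,0,-0.072]]]'
python3 - <<'E'
from h import *
go([.5215,-.260,.30],-11.1,5)
p=get_image("wrist");cv2.imwrite("pics/w1.png",p["img"]);W=cloud(p)
for m in masks_of(p,"case_a_mid")[:4]:
    q=W[m["pixels"]];q=q[(q[:,2]>.137)&(q[:,2]<.147)]
    if len(q)>20: print(round(m["confidence"],2),m["xy"],len(q),q.mean(0),cv2.minAreaRect((q[:,:2]*1000).astype(np.float32)))
q=W[(W[...,2]>.1455)&(W[...,2]<.156)];print(len(q),cv2.minAreaRect((q[:,:2]*1000).astype(np.float32)))
E
```

```text
time_s: 1.8
ee_pos: [0.3111, -0.483, 0.3039]
tcp_rot: [2.973, 1.014, 0.0]
force: [-0.4, -0.7, -0.1]
opening: 0.0698
gripper_force: 0.0
time_s: 2.3
ee_pos: [0.4364, -0.3894, 0.3038]
tcp_rot: [2.743, 1.531, 0.0]
force: [0.6, -0.2, -0.3]
opening: 0.0701
gripper_force: 0.0
time_s: 2.8
ee_pos: [0.5206, -0.2577, 0.3038]
tcp_rot: [2.425, 1.997, 0.0]
force: [0.4, -0.4, -0.7]
opening: 0.0701
gripper_force: 0.0
yaw -11.06 pos [ 0.5206 -0.2577  0.3038] row x5 [-0.0004, 0.0003, 0.0008] [0.0, 0.0, 0.0001] len 0.0009 F [ 0.39 -0.36 -0.69] q [-0.65  0.31  1.46  0.    1.37 -0.46]
0.61 [321.4, 200.4] 3924 [ 0.52378974 -0.25865772  0.14245871] ((523.7361450195312, -259.3476867675781), (43.62200927734375, 44.0222053527832), 78.95039367675781)
35984 ((590.8226928710938, -235.34979248046875), (173.49974060058594, 273.32708740234375), 79.02478790283203)
```

View pics/w1.png

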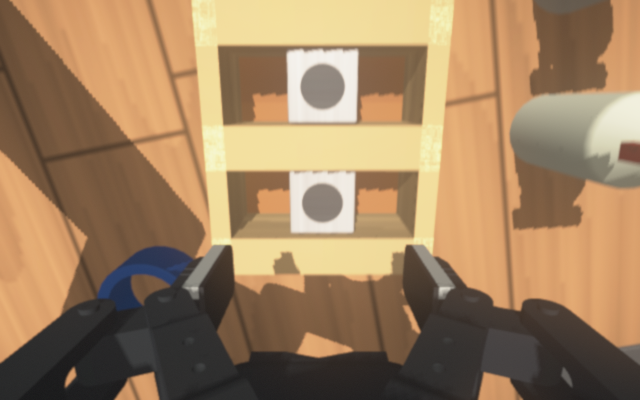

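```bash

python3 -m inch '[[[0.07,-0.001,0.003,0.02,0,0,0],[0.07,0,0,0.02,0,0,0],[0.07,0,0,0.02,0,0,0],[0.07,0,0,0.016,0,0,0],[0.07,0,0,0.01,0,0,0]]]'
python3 -m inch '[[[0.07,0,0,0.015,0,0,0],[0.07,0,0,0.015,0,0,0],[0.07,0,0,0.01,0,0,0],[0.07,0,0,0,0,0,0],[0.07,0,0,0,0,0,0]]]'
python3 -m inch '[[[0.04,0,0,0,0,0,0],[0.04,0,0,0,0,0,0],[0.04,0,0,0,0,0,0],[0.04,0,0,0,0,0,0],[0.04,0,0,0,0,0,0]]]' 60
python3 -m inch '[[[0.03,0,0,0,0,0,0],[0.03,0,0,0,0,0,0],[0.03,0,0,0,0,0,0],[0.03,0,0,0,0,0,0],[0.03,0,0,0,0,0,0]]]' 60
```

```text
time_s: 3.4
ee_pos: [0.522, -0.2607, 0.2165]
tcp_rot: [-2.428, -1.991, 0.001]
force: [0.3, 0.0, -0.0]
opening: 0.0699
gripper_force: 0.0
time_s: 3.9
ee_pos: [0.5228, -0.2607, 0.1783]
tcp_rot: [2.428, 1.993, 0.0]
force: [0.4, 0.2, -0.0]
opening: 0.0699
gripper_force: 0.0
time_s: 4.4
ee_pos: [0.5229, -0.2607, 0.179]
tcp_rot: [2.427, 1.992, 0.0]
force: [-3.0, 0.5, 5.3]
opening: 0.0434
gripper_force: 62.9
time_s: 4.9
ee_pos: [0.5229, -0.2606, 0.179]
tcp_rot: [2.427, 1.993, 0.0]
force: [-2.0, 0.8, 5.9]
opening: 0.0432
gripper_force: 62.9
```

```bash

python3 -m inch '[[[0.03,0,0,-0.004,0,0,0],[0.03,0,0,-0.006,0,0,0],[0.03,0,0,-0.006,0,0,0],[0.03,0,0,-0.006,0,0,0],[0.03,0,0,-0.004,0,0,0]]]'
for i in 1 2; do python3 -m inch '[[[0.03,0,0,0,0,0,0],[0.03,0,0,0,0,0,0],[0.03,0,0,0,0,0,0],[0.03,0,0,0,0,0,0],[0.03,0,0,0,0,0,0]]]'; done
```

```text
time_s: 5.4
ee_pos: [0.5226, -0.2603, 0.2043]
tcp_rot: [-2.428, -1.993, 0.0]
force: [0.6, -0.6, -7.5]
opening: 0.0435
gripper_force: 62.8
time_s: 5.9
ee_pos: [0.5226, -0.2603, 0.2037]
tcp_rot: [-2.428, -1.993, 0.0]
force: [-1.1, -0.1, -8.0]
opening: 0.0432
gripper_force: 62.9
time_s: 6.4
ee_pos: [0.5227, -0.2604, 0.2039]
tcp_rot: [2.428, 1.993, 0.0]
force: [0.0, 0.1, -8.0]
opening: 0.0433
gripper_force: 62.9
```

```bash

python3 -m inch '[[[0.03,0,0,-0.008,0,0,0],[0.03,0,0,-0.012,0,0,0],[0.03,0,0,-0.016,0,0,0],[0.03,0,0,-0.018,0,0,0],[0.03,0,0,-0.018,0,0,0]]]'
python3 -m inch '[[[0.03,0,0,-0.018,0,0,0],[0.03,0,0,-0.018,0,0,0],[0.03,0,0,-0.018,0,0,0],[0.03,0,0,-0.012,0,0,0],[0.03,0,0,-0.008,0,0,0]]]'
python3 -c "
from h import *
go([.4705,.163,.345],-4.5,15)"
```

```text
time_s: 6.9
ee_pos: [0.5227, -0.2604, 0.2779]
tcp_rot: [2.427, 1.993, 0.0]
force: [-0.1, -0.4, -7.9]
opening: 0.0434
gripper_force: 62.8
time_s: 7.4
ee_pos: [0.5228, -0.2605, 0.3519]
tcp_rot: [2.426, 1.992, 0.001]
force: [0.1, -0.5, -7.0]
opening: 0.0432
gripper_force: 63.0
yaw -11.23 pos [ 0.5228 -0.2605  0.3519] row x15 [0.0275, -0.0074, 0.0004] [0.0001, 0.0001, -0.0078] len 0.0285 F [ 0.09 -0.51 -6.99] q [-0.65  0.29  1.37  0.    1.47 -0.46]
```

```bash

python3 -m inch '[[[0.03,0.012,-0.003,0,0,0,-0.008],[0.03,0.022,-0.006,0,0,0,-0.008],[0.03,0.03,-0.008,0,0,0,-0.008],[0.03,0.034,-0.009,0,0,0,-0.008],[0.03,0.034,-0.009,0,0,0,-0.008]]]'
python3 -m inch '[[[0.03,0.034,-0.009,0,0,0,-0.008],[0.03,0.034,-0.009,0,0,0,-0.008],[0.03,0.034,-0.009,0,0,0,-0.008],[0.03,0.034,-0.009,0,0,0,-0.008],[0.03,0.034,-0.009,0,0,0,-0.008]]]'
python3 -m inch '[[[0.03,0.034,-0.009,0,0,0,-0.008],[0.03,0.034,-0.009,0,0,0,-0.008],[0.03,0.025,-0.007,0,0,0,-0.008],[0.03,0.015,-0.004,0,0,0,-0.008],[0.03,0.008,-0.002,0,0,0,-0.008]]]'
python3 - <<'E'
from h import *
go([.4705,.163,.345],-4.5,5)
from scipy.optimize import least_squares
for n in("wrist","side","top"):
    p=get_image(n);W=cloud(p);cv2.imwrite("pics/h_%s.png"%n,p["img"])
    for m in masks_of(p,"pan")[:1]:
        q=W[m["pixels"]];q=q[(q[:,2]>.066)&(q[:,2]<.078)]
        hull=cv2.convexHull((q[:,:2]*1000).astype(np.float32))[:,0]
        f=least_squares(lambda v:np.hypot(hull[:,0]-v[0],hull[:,1]-v[1])-60,[470,163],loss="soft_l1")
        print(n,"pan",m["confidence"],len(q),len(hull),f.x,np.median(q[:,2]),np.round(np.abs(f.fun).mean(),1))
    q=W[(abs(W[...,0]-.578)<.05)&(abs(W[...,1]-.295)<.05)&(W[...,2]>.283)&(W[...,2]<.291)]
    if len(q): print(n,"knob",len(q),cv2.minEnclosingCircle((q[:,:2]*1000).astype(np.float32)))
E
```

```text
time_s: 7.9
ee_pos: [0.5105, -0.1221, 0.3487]
tcp_rot: [-2.386, -2.04, 0.001]
force: [0.7, 0.5, -7.6]
opening: 0.043
gripper_force: 62.9
time_s: 8.4
ee_pos: [0.4892, 0.0525, 0.349]
tcp_rot: [-2.344, -2.089, 0.001]
force: [0.5, 0.9, -7.7]
opening: 0.0431
gripper_force: 62.9
time_s: 8.9
ee_pos: [0.4703, 0.171, 0.3491]
tcp_rot: [-2.3, -2.138, 0.002]
force: [-1.0, 1.0, -8.4]
opening: 0.0435
gripper_force: 63.3
yaw -4.18 pos [0.4703 0.171  0.3491] row x5 [-0.0016, 0.0002, 0.0008] [-0.0004, -0.0001, 0.0011] len 0.0018 F [-0.96  0.96 -8.43] q [0.12 0.14 1.57 0.   1.43 0.2 ]
wrist pan 0.86 5832 48 [473.09113744 164.16337235] 0.07118711604161015 0.4
side pan 0.65 921 32 [470.0309872  162.37850346] 0.07138022277014455 0.9
side knob 56 ((579.0992431640625, 293.3683166503906), 12.65457534790039)
top pan 0.9 411 24 [470.63345276 166.48608268] 0.0722450790657092 3.2
top knob 57 ((580.0421752929688, 295.19854736328125), 11.680405616760254)
```

View pics/h_wrist.png

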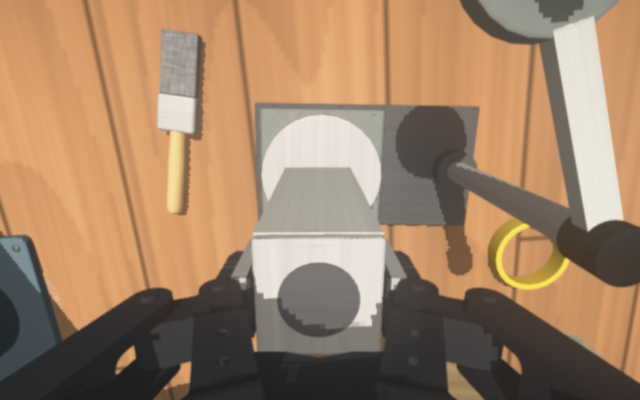

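```bash

python3 -m inch '[[[0.03,-0.003,0,0.004,0,0,0],[0.03,-0.003,0,0.008,0,0,0],[0.03,-0.002,0,0.014,0,0,0],[0.03,0,0,0.016,0,0,0],[0.03,0,0,0.016,0,0,0]]]'
python3 -m inch '[[[0.03,0,0,0.016,0,0,0],[0.03,0,0,0.012,0,0,0],[0.03,0,0,0.008,0,0,0],[0.03,0,0,0.004,0,0,0],[0.03,0,0,0,0,0,0]]]'
python3 -c "
from h import *
go([.4715,.163,.240],-4.5,5)"
```

```text
time_s: 9.7
ee_pos: [0.4711, 0.1601, 0.2907]
tcp_rot: [-2.305, -2.134, 0.001]
force: [0.8, -0.2, -8.1]
opening: 0.0431
gripper_force: 63.5
time_s: 10.2
ee_pos: [0.4712, 0.1608, 0.2516]
tcp_rot: [-2.304, -2.135, 0.001]
force: [0.0, 1.3, -7.9]
opening: 0.0433
gripper_force: 63.3
yaw -4.36 pos [0.4712 0.1608 0.2516] row x5 [0.0004, 0.0, 0.0023] [-0.0001, 0.0, 0.0005] len 0.0024 F [ 0.01  1.34 -7.95] q [0.1  0.21 1.73 0.   1.2  0.18]
```

```bash

python3 -m inch '[[[0.03,0.002,0,0.004,0,0,0],[0.03,0,0,0.004,0,0,0],[0.03,0,0,0.003,0,0,0],[0.03,0,0,0.002,0,0,0],[0.03,0,0,0.002,0,0,0]]]'
python3 -m inch '[[[0.03,0,0,0.002,0,0,0],[0.03,0,0,0.002,0,0,0],[0.03,0,0,0.002,0,0,0],[0.03,0,0,0.002,0,0,0],[0.03,0,0,0.001,0,0,0]]]'
python3 -m inch '[[[0.03,0,0,0,0,0,0],[0.03,0,0,0,0,0,0],[0.03,0,0,0,0,0,0],[0.03,0,0,0,0,0,0],[0.03,0,0,0,0,0,0]]]'
```

```text
time_s: 10.7
ee_pos: [0.4714, 0.163, 0.2368]
tcp_rot: [-2.304, -2.135, 0.0]
force: [-0.5, 0.1, -7.0]
opening: 0.0433
gripper_force: 63.4
time_s: 11.2
ee_pos: [0.4714, 0.163, 0.2281]
tcp_rot: [2.304, 2.135, 0.0]
force: [-1.6, 0.6, -1.5]
opening: 0.0432
gripper_force: 64.0
time_s: 11.7
ee_pos: [0.4714, 0.163, 0.228]
tcp_rot: [-2.304, -2.135, -0.0]
force: [-1.5, 0.0, -2.2]
opening: 0.0434
gripper_force: 64.0
```

```bash

python3 -m inch '[[[0.03,0,0,0.001,0,0,0],[0.03,0,0,0.001,0,0,0],[0.03,0,0,0.001,0,0,0],[0.03,0,0,0.0005,0,0,0],[0.03,0,0,0,0,0,0]]]'
python3 -m inch '[[[0.03,0,0,0,0,0,0],[0.03,0,0,0,0,0,0],[0.03,0,0,0,0,0,0],[0.03,0,0,0,0,0,0],[0.03,0,0,0,0,0,0]]]' 20
```

```text
time_s: 12.2
ee_pos: [0.4714, 0.163, 0.2245]
tcp_rot: [-2.304, -2.135, -0.0]
force: [-3.4, -0.1, -0.1]
opening: 0.0432
gripper_force: 64.2
time_s: 12.7
ee_pos: [0.4714, 0.163, 0.2244]
tcp_rot: [-2.304, -2.135, -0.0]
force: [-2.7, -0.5, -0.4]
opening: 0.0434
gripper_force: 64.2
```

```bash

python3 -m inch '[[[0.044,0,0,0,0,0,0],[0.046,0,0,0,0,0,0],[0.049,0,0,0,0,0,0],[0.053,0,0,0,0,0,0],[0.058,0,0,0,0,0,0]]]' 20
python3 -m inch '[[[0.065,0,0,0,0,0,0],[0.07,0,0,0,0,0,0],[0.07,0,0,0,0,0,0],[0.07,0,0,0,0,0,0],[0.07,0,0,0,0,0,0]]]' 20
python3 -m inch '[[[0.07,0,0,-0.006,0,0,0],[0.07,0,0,-0.012,0,0,0],[0.07,0,0,-0.02,0,0,0],[0.07,0,0,-0.025,0,0,0],[0.07,0,0,-0.03,0,0,0]]]'
python3 -m inch '[[[0.07,0,0,-0.03,0,0,0],[0.07,0,0,-0.03,0,0,0],[0.07,0,0,-0.02,0,0,0],[0.07,0,0,-0.01,0,0,0],[0.07,0,0,0,0,0,0]]]'
python3 - <<'E'
from h import *
for n in("wrist","side","top"):
    p=get_image(n);W=cloud(p);cv2.imwrite("pics/r_%s.png"%n,p["img"])
    q=W[(abs(W[...,0]-.4715)<.06)&(abs(W[...,1]-.163)<.06)&(W[...,2]>.16)&(W[...,2]<.22)]
    if len(q):
        t=np.median(q[q[:,2]>q[:,2].max()-.01][:,2]);q=q[abs(q[:,2]-t)<.004];print(n,"case top",t,len(q),cv2.minAreaRect((q[:,:2]*1000).astype(np.float32)))
    q=W[(abs(W[...,0]-.578)<.05)&(abs(W[...,1]-.295)<.05)&(W[...,2]>.283)&(W[...,2]<.291)]
    if len(q): print(n,"knob",len(q),cv2.minEnclosingCircle((q[:,:2]*1000).astype(np.float32)))
    q=W[(abs(W[...,0]-.6195)<.04)&(abs(W[...,1]-.15)<.04)&(W[...,2]>.2)&(W[...,2]<.29)]
    if len(q): print(n,"hinge",len(q),np.histogram(q[:,2],bins=np.arange(.2,.29,.01))[0],cv2.minEnclosingCircle((q[q[:,2]>np.percentile(q[:,2],90)-.01][:,:2]*1000).astype(np.float32)))
    if n=="wrist":
        q=W[(abs(W[...,0]-.4715)<.08)&(abs(W[...,1]-.163)<.08)&(W[...,2]>.05)&(W[...,2]<.064)]
        print("pan",len(q),np.median(q[:,2]),cv2.minEnclosingCircle((q[:,:2]*1000).astype(np.float32)))
go([.578,.295,.40],-4.5,6)
E
```

```text
time_s: 13.2
ee_pos: [0.4719, 0.1629, 0.2247]
tcp_rot: [2.304, 2.135, 0.002]
force: [-0.9, -0.4, -0.3]
opening: 0.0579
gripper_force: 0.0
time_s: 13.7
ee_pos: [0.4714, 0.1629, 0.2244]
tcp_rot: [2.304, 2.135, -0.0]
force: [-0.0, -0.1, 0.1]
opening: 0.0702
gripper_force: 0.0
time_s: 14.2
ee_pos: [0.471, 0.1629, 0.3188]
tcp_rot: [-2.304, -2.135, 0.001]
force: [0.8, 0.2, -0.1]
opening: 0.0705
gripper_force: 0.0
time_s: 14.7
ee_pos: [0.4717, 0.163, 0.4093]
tcp_rot: [2.303, 2.134, 0.005]
force: [0.6, 0.8, -0.5]
opening: 0.0702
gripper_force: 0.0
wrist case top 0.18772919795723303 2658 ((471.956298828125, 164.43435668945312), (43.83465576171875, 43.73257827758789), 86.0650634765625)
wrist hinge 4371 [ 181  129   58  408 1477 2118    0    0] ((622.8569946289062, 151.29530334472656), 17.33527946472168)
pan 4614 0.0575567917846099 ((473.28515625, 164.47158813476562), 59.96186828613281)
side case top 0.18858940151418313 189 ((468.3892517089844, 163.17843627929688), (44.18980407714844, 44.422481536865234), 86.52373504638672)
side knob 56 ((579.9019775390625, 294.6290588378906), 12.481593132019043)
side hinge 193 [11  4  5 11 66 91  5  0] ((618.7941284179688, 155.22830200195312), 24.234935760498047)
top case top 0.16992454939683332 3 ((484.1126708984375, 141.26116943359375), (0.21317635476589203, 5.45885705947876), 89.2880859375)
top hinge 111 [ 1  0  2  6  6 84 12  0] ((619.841064453125, 150.6256561279297), 16.172039031982422)
yaw -4.36 pos [0.471  0.1629 0.4062] row x6 [0.0233, 0.0161, 0.001] [-0.0003, 0.0001, 0.0004] len 0.0284 F [-0.39  0.07 -0.42] q [0.11 0.11 1.47 0.   1.56 0.18]
```

View pics/r_wrist.png

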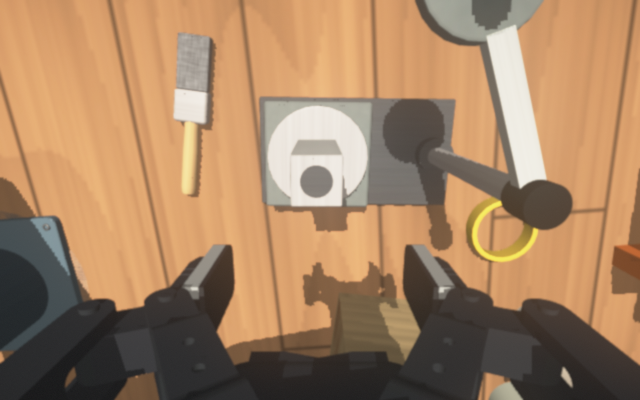

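```bash
python3 -c "
from h import *
go([.580,.2945,.40],16,10)"
```

```text
yaw -4.36 pos [0.471  0.1629 0.4062] row x10 [0.0123, 0.012, 0.0006] [-0.0002, -0.0, -0.0355] len 0.0172 F [-0.39  0.07 -0.42] q [0.11 0.11 1.47 0.   1.56 0.18]
```

```bash

python3 -m inch '[[[0.07,0.0123,0.012,0,0,0,-0.0355],[0.07,0.0123,0.012,0,0,0,-0.0355],[0.07,0.0123,0.012,0,0,0,-0.0355],[0.07,0.0123,0.012,0,0,0,-0.0355],[0.07,0.0123,0.012,0,0,0,-0.0355]]]'
python3 -m inch '[[[0.07,0.0123,0.012,0,0,0,-0.0355],[0.07,0.0123,0.012,0,0,0,-0.0355],[0.07,0.0123,0.012,0,0,0,-0.0355],[0.07,0.0123,0.012,0,0,0,-0.0355],[0.07,0.0123,0.012,0,0,0,-0.0355]]]'
python3 - <<'E'
from h import *
p=get_image("wrist");W=cloud(p);cv2.imwrite("pics/k.png",p["img"])
q=W[(abs(W[...,0]-.578)<.05)&(abs(W[...,1]-.295)<.05)&(W[...,2]>.281)&(W[...,2]<.293)]
if len(q): print("knob",len(q),q.mean(0),cv2.minEnclosingCircle((q[:,:2]*1000).astype(np.float32)))
go([.580,.2945,.325],16,5)
E
```

```text
time_s: 15.35
ee_pos: [0.5318, 0.2244, 0.4056]
tcp_rot: [-2.103, -2.331, 0.004]
force: [0.4, -1.0, 0.1]
opening: 0.0699
gripper_force: 0.0
time_s: 15.85
ee_pos: [0.5803, 0.2953, 0.4054]
tcp_rot: [-1.888, -2.508, 0.004]
force: [0.8, 0.2, -0.4]
opening: 0.0702
gripper_force: 0.0
knob 1370 [0.58191145 0.29684111 0.28695999] ((582.2265625, 296.0292053222656), 11.917052268981934)
yaw 16.23 pos [0.581  0.2973 0.4047] row x5 [-0.0005, -0.0003, 0.0159] [-0.0006, -0.0003, 0.0008] len 0.016 F [ 1.38  0.29 -0.12] q [0.3  0.41 1.08 0.   1.66 0.02]
```

View pics/k.png

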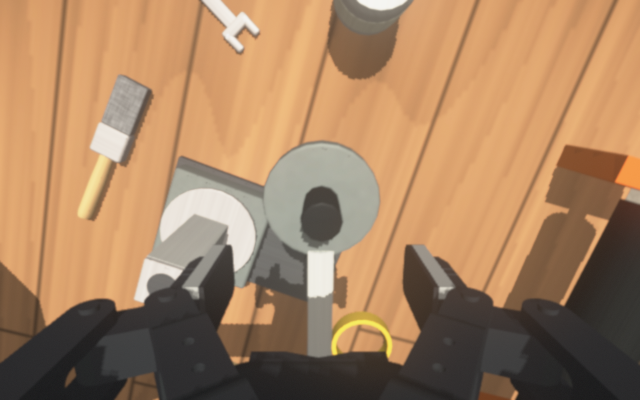

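```bash

python3 -m inch '[[[0.07,-0.001,0,0.016,0,0,0],[0.07,0,0,0.018,0,0,0],[0.07,0,0,0.018,0,0,0],[0.07,0,0,0.015,0,0,0],[0.07,0,0,0.01,0,0,0]]]'
python3 -m inch '[[[0.07,0,0,0.002,0,0,0],[0.045,0,0,0,0,0,0],[0.035,0,0,0,0,0,0],[0.028,0,0,0,0,0,0],[0.02,0,0,0,0,0,0]]]' 20
python3 -m inch '[[[0.015,0,0,0,0,0,0],[0.015,0,0,0,0,0,0],[0.015,0,0,0,0,0,0],[0.015,0,0,0,0,0,0],[0.015,0,0,0,0,0,0]]]' 20
python3 - <<'E'
from h import *
o=get_obs();g=o["ee_pos"][:2]
for pv in([.6215,.151],[.620,.150]):
    for c in ([.4715,.1635],):
        a=g-pv;b=np.array(c)-pv
        th=np.degrees(np.arctan2(b[1],b[0])-np.arctan2(a[1],a[0]));print(np.linalg.norm(a),np.linalg.norm(b),th)
        e=np.array(pv)+.15*b/np.linalg.norm(b);print(e);go([e[0],e[1],o["ee_pos"][2]],16.2+th,15)
E
```

```text
time_s: 16.4
ee_pos: [0.5795, 0.2934, 0.3276]
tcp_rot: [-1.89, -2.506, 0.006]
force: [0.0, 0.4, 0.0]
opening: 0.0699
gripper_force: 0.0
time_s: 16.9
ee_pos: [0.5807, 0.294, 0.3295]
tcp_rot: [1.89, 2.508, 0.002]
force: [0.6, 0.1, 2.6]
opening: 0.0234
gripper_force: 19.9
time_s: 17.4
ee_pos: [0.5807, 0.294, 0.3294]
tcp_rot: [1.89, 2.508, 0.002]
force: [-0.0, 0.8, 4.8]
opening: 0.0235
gripper_force: 20.2
0.14871377067298894 0.15051993223490376 69.30700232720194
[0.47201814 0.16345682]
yaw 15.99 pos [0.5807 0.294  0.3294] row x15 [-0.0004, -0.012, -0.0] [0.0001, 0.0001, -0.0809] len 0.012 F [-0.04  0.8   4.77] q [0.3  0.43 1.23 0.   1.48 0.02]
0.14927356700579764 0.14911237373202804 69.53521061280196
[0.47061602 0.16358036]
yaw 15.99 pos [0.5807 0.294  0.3294] row x15 [-0.0003, -0.0121, -0.0] [0.0001, 0.0001, -0.0812] len 0.0121 F [-0.04  0.8   4.77] q [0.3  0.43 1.23 0.   1.48 0.02]
```

```bash

python3 -m inch '[[[0.015,0,0,-0.002,0,0,0],[0.015,-0.0001,-0.006,0,0,0,-0.0405],[0.015,-0.0001,-0.006,0,0,0,-0.0405],[0.015,-0.0001,-0.006,0,0,0,-0.0405],[0.015,-0.0001,-0.006,0,0,0,-0.0405]]]' 30
python3 -m inch '[[[0.015,-0.0004,-0.0121,0,0,0,-0.081],[0.015,-0.0004,-0.0121,0,0,0,-0.081],[0.015,-0.0004,-0.0121,0,0,0,-0.081],[0.015,-0.0004,-0.0121,0,0,0,-0.081],[0.015,-0.0004,-0.0121,0,0,0,-0.081]]]'
python3 -m inch '[[[0.015,-0.0004,-0.0121,0,0,0,-0.081],[0.015,-0.0004,-0.0121,0,0,0,-0.081],[0.015,-0.0004,-0.0121,0,0,0,-0.081],[0.015,-0.0004,-0.0121,0,0,0,-0.081],[0.015,0,0,0,0,0,0]]]'
python3 -c "
from h import *
go([.4715,.1635,get_obs()['ee_pos'][2]],85.5,4)"
```

```text
time_s: 17.9
ee_pos: [0.5578, 0.2854, 0.3295]
tcp_rot: [-1.679, -2.655, 0.001]
force: [2.5, -0.1, -2.1]
opening: 0.0233
gripper_force: 30.5
time_s: 18.4
ee_pos: [0.5096, 0.2493, 0.3296]
tcp_rot: [1.109, 2.939, -0.001]
force: [4.9, -1.0, -3.1]
opening: 0.023
gripper_force: 30.4
time_s: 18.9
ee_pos: [0.4837, 0.2079, 0.3296]
tcp_rot: [0.623, 3.079, -0.002]
force: [4.4, -1.0, -5.8]
opening: 0.0228
gripper_force: 30.2
yaw 67.12 pos [0.4837 0.2079 0.3296] row x4 [-0.0001, -0.0116, 0.0] [-0.0003, 0.0001, -0.0802] len 0.0116 F [ 4.38 -1.01 -5.8 ] q [ 0.19  0.2   1.55 -0.    1.39 -0.98]
```

```bash

python3 -m inch '[[[0.015,-0.0008,-0.0116,0.001,0,0,-0.08],[0.015,-0.0006,-0.0116,0,0,0,-0.08],[0.015,-0.0005,-0.0116,0,0,0,-0.08],[0.015,-0.0001,-0.006,0,0,0,-0.04],[0.015,-0.0001,-0.006,0,0,0,-0.04]]]'
python3 -m inch '[[[0.015,0,0,0,0,0,0],[0.015,0,0,0,0,0,0],[0.015,0,0,0,0,0,0],[0.015,0,0,0,0,0,0],[0.015,0,0,0,0,0,0]]]'
python3 - <<'E'
from h import *
go([.4715,.1635,get_obs()['ee_pos'][2]],85.5,1)
for n in ("wrist","side","top"):
    p=get_image(n);W=cloud(p);cv2.imwrite("pics/e_%s.png"%n,p["img"])
    q=W[(abs(W[...,0]-.4715)<.05)&(abs(W[...,1]-.1635)<.05)&(W[...,2]>.24)&(W[...,2]<.252)]
    if len(q)>9: print(n,"head",len(q),cv2.minEnclosingCircle((q[:,:2]*1000).astype(np.float32)))
E
```

```text
time_s: 19.4
ee_pos: [0.4729, 0.1636, 0.3295]
tcp_rot: [0.126, 3.139, 0.001]
force: [1.2, 0.3, 0.8]
opening: 0.0229
gripper_force: 30.9
time_s: 19.9
ee_pos: [0.4729, 0.1638, 0.3295]
tcp_rot: [0.127, 3.139, -0.0]
force: [0.4, -0.9, 1.5]
opening: 0.0232
gripper_force: 31.0
yaw 85.36 pos [0.4729 0.1638 0.3295] row x1 [0.0014, -0.0004, -0.0] [-0.0002, 0.0001, -0.0025] len 0.0015 F [ 0.37 -0.93  1.46] q [ 0.11  0.15  1.61 -0.    1.38 -1.38]
wrist head 12513 ((477.8188781738281, 163.26783752441406), 45.330867767333984)
side head 364 ((475.81231689453125, 164.22561645507812), 45.5416374206543)
top head 20 ((435.6910705566406, 176.30227661132812), 9.82442855834961)
```

View pics/e_side.png

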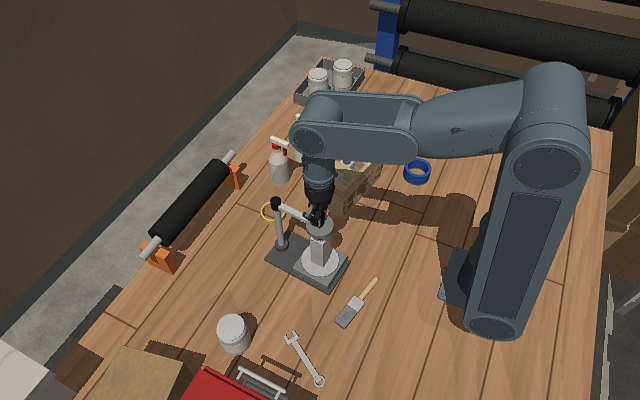

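```bash

python3 -m inch '[[[0.024,0,0,0,0,0,0],[0.026,0,0,0,0,0,0],[0.03,0,0,0,0,0,0],[0.04,0,0,0,0,0,0],[0.055,0,0,0,0,0,0]]]' 20
python3 -m inch '[[[0.065,0,0,0,0,0,0],[0.065,0,0,0,0,0,0],[0.065,0,0,0,0,0,0],[0.065,0,0,-0.005,0,0,0],[0.065,0,0,-0.01,0,0,0]]]'
python3 -m inch '[[[0.065,0,0,-0.02,0,0,0],[0.065,0,0,-0.03,0,0,0],[0.065,0,0,-0.03,0,0,0],[0.065,0,0,-0.03,0,0,0],[0.065,0,0,-0.02,0,0,0]]]'
python3 -m inch '[[[0.065,-0.01,0,0,0,0,0],[0.065,0,0,0,0,0,0],[0.065,0,0,0,0,0,0],[0.065,0,0,0,0,0,0],[0.065,0,0,0,0,0,0]]]'
python3 - <<'E'
from h import *
for n in ("wrist","side","top"):
    p=get_image(n);W=cloud(p);cv2.imwrite("pics/f_%s.png"%n,p["img"])
    A=(abs(W[...,0]-.4715)<.05)&(abs(W[...,1]-.1635)<.05);z=W[...,2]
    for k,a,b in(("head",.24,.252),("knob",.281,.293),("case",.183,.193)):
        q=W[A&(z>a)&(z<b)]
        if len(q)>9: print(n,k,len(q),q.mean(0),cv2.minEnclosingCircle((q[:,:2]*1000).astype(np.float32)),cv2.minAreaRect((q[:,:2]*1000).astype(np.float32)))
go([.4715,.1635,.45],85.5,1)
E
```

```text
time_s: 20.55
ee_pos: [0.4728, 0.1638, 0.3293]
tcp_rot: [-0.127, -3.139, -0.0]
force: [-0.3, -0.3, 0.5]
opening: 0.053
gripper_force: 0.0
time_s: 21.05
ee_pos: [0.4725, 0.1637, 0.3443]
tcp_rot: [-0.127, -3.137, 0.0]
force: [-0.4, -0.6, -1.1]
opening: 0.0651
gripper_force: 0.0
time_s: 21.55
ee_pos: [0.4729, 0.1638, 0.4779]
tcp_rot: [0.127, 3.135, 0.001]
force: [0.8, -0.2, 0.3]
opening: 0.0649
gripper_force: 0.0
time_s: 22.05
ee_pos: [0.4826, 0.1629, 0.4735]
tcp_rot: [-0.127, -3.137, 0.0]
force: [0.0, 0.1, 1.7]
opening: 0.0651
gripper_force: 0.0
wrist head 5956 [0.47158834 0.16433787 0.24518421] ((477.46282958984375, 162.7386474609375), 44.89619445800781) ((472.9083557128906, 164.86715698242188), (81.12759399414062, 79.13352966308594), 37.30879592895508)
wrist knob 792 [0.47180542 0.16430555 0.28703581] ((472.3139343261719, 164.3119354248047), 11.76131534576416) ((472.2145080566406, 164.49000549316406), (23.005409240722656, 22.589237213134766), 38.17123031616211)
side head 452 [0.46963247 0.16907985 0.24577099] ((476.28271484375, 163.16355895996094), 46.360877990722656) ((472.986602783
[... 194 characters left out ...]
 ((470.15814208984375, 162.81808471679688), (22.183658599853516, 22.63345718383789), 45.751609802246094)
side case 68 [0.46396553 0.17685864 0.18752836] ((468.3543701171875, 169.31600952148438), 26.357967376708984) ((464.72613525390625, 177.70619201660156), (52.19335174560547, 26.339962005615234), 23.689571380615234)
top head 88 [0.46592373 0.13569836 0.24647576] ((465.8208923339844, 163.07125854492188), 39.283687591552734) ((455.0027160644531, 159.25218200683594), (38.05589294433594, 77.97036743164062), 19.029539108276367)
yaw 85.38 pos [0.4827 0.163  0.4741] row x1 [0.0112, -0.0004, 0.0241] [-0.0001, -0.0007, -0.0022] len 0.0266 F [ 0.23 -1.15 -0.07] q [ 0.11  0.13  1.3   0.    1.72 -1.38]
```

View pics/f_side.png

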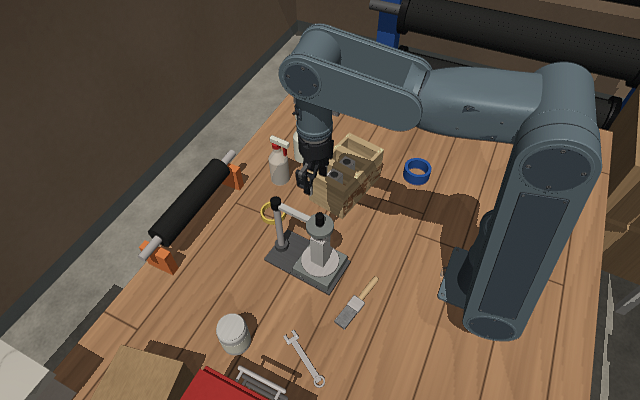

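The side view shows the lamp head (320,225) directly over the upright case on the pan. The knob, at (472.3, 164.3) mm, matches the case at (472.0, 164.4) mm. The arm is clear and everything else is undisturbed.

```bash
python3 -c "
from station import job_done
print(job_done())"
```

```text
the job is handed in; nothing more can be done
None
```

The heavy case weighed about 0.8 kg when lifted (empties are at most 0.3 kg); it now stands upright about 1 mm from the pan's centre, with the lamp head centred over it to within about 1 mm and released. The two empty cases were never touched, and I handed the job in at about 22 s.

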